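# Unclip the cover of a hearing-aid drying station

### The job

Take the clip-on cover off the drying station: squeeze the two tabs on the pot's sides together, gently and evenly, until both catches let go and the cover pops up, then let go of the tabs and lift the cover off without forcing it. Set it down upright on the floor of the blue tray, let go of it, and leave the hearing aids and everything else where they are.

Things in the scene. Friction and masses are not known exactly. Their poses are not given: they have to be found in the camera images.
- dryer: The drying station, white plastic, fixed to the table. Base plate 110 mm (its x) by 140 mm (its y), 14 mm thick; on its middle an oblong pot, 80 mm (x) by 32 mm (y), whose rim is 70 mm above the table, closed by the cover. Origin: centre of its underside; z up. From the pot's +y and -y sides stick out two grey push tabs (see tab_middle).
- tab_middle (a point): Point on the station's axis at the tabs' height, 55 mm above the table. Tabs: 28 mm wide (x), 14 mm tall, outer faces 60 mm apart. As a pair they sit off-centre: their midpoint lies anywhere up to 7 mm to either side of this point along y (not measured; seen or felt). Each gives at 2 N, then 2.2 N per mm, to 13 N at its stop 5 mm in. Over 34 N from the fingers in all (17 N a side) breaks them.
- pot_rim (a point): Centre of the pot's rim, 70 mm above the table. Inside, each of two catches holds one end of the cover and lets go only while its own tab is about 4 mm in or more, so both tabs must be near their stops at once. Squeezed off-centre, one tab bottoms and the other catch stays hooked. When both are free a spring lifts the cover 8 mm and it stays up, the catches then passing under it.
- cover: Loose clip-on cover of the pot, white plastic, about 80 g: a block 80 mm (its x) by 32 mm (its y) by 22 mm tall, with end lips reaching 32 mm lower into the pot. Origin: middle of the block, 81 mm above the table when shut (89 mm when popped up); z up, x and y along the station's. While hooked it can only tilt a little; over 30 N between cover and station, pulling or pushing, breaks it.
- cover_grip (a point): Middle of the cover's block (its origin again), where it can be held across its 32 mm width (y) from above. It has 2 mm of play along y in the pot, so a grasp well off its middle shoves it against the pot. Once popped up it lifts straight off with little force.
- cover_foot (a point): Underside of the lips on which the cover stands once taken off, 43 mm under its origin. Standing on the tray's floor, the cover's origin is 49 mm above the table.
- tray: Low open tray, dark blue velvet look, fixed to the table: 200 mm (its x) by 260 mm (its y), walls 6 mm thick and 20 mm high, flat floor 6 mm above the table. Origin: centre of its underside; z up. Two hearing aids lie in its +y end (beyond y = +70 mm in its frame); the rest of its floor is free.
- aid_a: Hearing-aid shell, skin-coloured, about 35 by 18 by 18 mm, loose in the +y end of the tray. Origin at its underside.
- aid_b: A second shell like it, also loose in the +y end of the tray. Origin at its underside.
- pot: Bystander: round white ceramic pot with a lid, 78 mm across, 53 mm tall, origin at its underside, towards the far edge of the table.
- aid_case: Bystander: grey case with rounded edges, 62 by 95 by 34 mm, origin at its underside, towards the far edge.
- sanitizer: Bystander: white bottle, 60 mm across, 160 mm tall, origin at its underside, towards the far edge.
- brush: Bystander: small cleaning brush lying flat, 130 mm long, close in front of the robot. Origin at its underside.
- battery_pack: Bystander: flat clear pack, 45 by 45 by 12 mm, between the station and the tray. Origin at its underside.
There are look-alikes about, which are no part of the job. What is shaped like the cover but orange or yellow is not meant.

How it is judged (in metres and radians):
On the way, in this order (a step that is already met when the one before it is completed fails the run):
1. both catches have let go and the cover has popped up on the pot (z of cover in the frame of dryer above 0.0865 m and angle between cover's own z axis and vertical below 0.15 rad), for 0.1 s.
2. the cover is lifted clear of the pot, held roughly level (z of cover in the frame of dryer above 0.118 m and angle between cover's own z axis and vertical below 0.5 rad and contact force between the fingers and cover above 1 N), for 0.1 s.
At the end, for the whole second after the job is handed in: The cover stands upright (within 0.1 rad) on the tray's floor: its origin inside the tray (within 85 mm of the middle along the tray's x, 115 mm along its y) and 49 mm (+-4 mm) above the table, at rest and released (x of cover in the frame of tray between -0.085 and 0.085 m and y of cover in the frame of tray between -0.115 and 0.115 m and z of cover in the frame of tray between 0.045 and 0.053 m and angle between cover's own z axis and vertical below 0.1 rad and linear speed of cover below 0.02 m/s and contact force between the fingers and cover below 0.05 N); the robot touches nothing.
It fails at once if the cover is pushed, pulled or levered against the drying station with more than 30 N (contact force between cover and dryer above 30 N).
It fails at once if the tabs are squeezed with more than 34 N in all (17 N a side) (contact force between the fingers and dryer above 34 N).
It fails at once if a hearing aid is moved by more than 15 mm (distance of any of aid_a, aid_b from where it was at the start of the episode above 0.015 m).
It fails at once if another thing on the table is moved by more than 20 mm (distance of any of pot, aid_case, sanitizer, brush, battery_pack from where it was at the start of the episode above 0.02 m).
It also fails if it takes over 58 s, if anything falls off the work surface, if the arm or the gripper's body presses on something with over 40 N, if the wrist force passes 120 N, or if a joint passes its speed limit or range.

### The arm

A 6-joint arm with a two-finger parallel gripper is mounted at the origin on the work surface. World frame = base frame: x ahead of the robot, y to its left, z up, the work surface at z = 0. Lengths are in m, angles in degrees, forces in N, time in s.
With the tool pointing down it reaches from about 0.4 to 0.825 m from the base axis. Payload 7 kg.
Tool frame: the origin (TCP) lies at the very end of the fingers, on their centre line; the grasp point (between the pads) lies 19 mm behind it (ctrl.hold_point_z is the distance from the TCP to the grasp point, in m); z points along the fingers, y is the line along which they close (so a half turn about z gives the same grasp; the last joint's range is limited). The gripper opens to 88 mm and grips with 3 to 60 N. Pads are 19 mm wide; open, the fingers measure 130 mm over their backs; the gripper's body (78 mm by 193 mm) begins 47 mm behind the grasp point.
Start: joints at [90.59, 20.546, 0.682, 0, -70.136, -16.507], TCP at [0.185, 0.649, 0.194] pointing down, gripper open.
Joint ranges: [-176.03, 176.03], [-82.01, 121.73], [-58.28, 71.71], [-173.87, 95.51], [-174.79, -0.11], [-173.66, 173.66]. Speed limits (degrees/s): [136.94, 136.94, 172.46, 180, 180, 180].

### API

Orientations are given as [roll, pitch, yaw] about the fixed x, y, z axes, in that order (R = Rz(yaw) Ry(pitch) Rx(roll)).
In Python, from plant import sensors, viewer, workorder, ctrl gives the robot as it stands.
- The arm moves only by the shell command python3 -m pendant 'ROWS'. ROWS is JSON, a list of rows, each a list of 3 entries, a list of its own where there are three numbers: the opening, from -1 (shut) to 1 (fully open), so that 0 is half open, then the shift along the tool's x, y, z in m, then the turn, a rotation vector about the tool's x, y, z in degrees. A call has 1 to 10 rows; each row is the pose to reach, as a shift and turn from the pose commanded when the call began, along the tool's axes at that moment; what a row does not reach only later rows make up. A row lasts 1/12 s, in which the tool goes at most 41.7 mm and 7.16 degrees, less where a joint would pass 70% of its speed; a pose out of reach is approached as far as the arm can. A call with a gripper value outside its range is refused whole. The fingers move at their own pace and stop on an object; the grip force is fixed at half the most. Time passes only in rows, so rows that repeat a pose let the fingers close. It gives the time, the measured TCP pose, the force, the opening and the grip force at its end, in the units of the state.
- sensors.get_obs(): the state, without advancing time (a new reading comes with each control period).
- viewer.snapshot(name): name is "scene" or "top"; returns the picture (480x640x3 uint8, red, green, blue); there is no depth.
- viewer.camera_params(name): a dict with "fx", "fy", "cx", "cy" (pixels), "extrinsics" (4x4, takes a point from world to camera coordinates). Camera axes: x right, y up, looking along -z (the intrinsics and any distortion apply to the point x, -y, -z); pixel columns grow to the right and rows downward; lengths in m; the calibration is good to about 2 mm. A picture is of the moment at which its call begins. camera_params takes no time and is no camera call.
- workorder.close_job(): hands the job in; it is judged then, once.
The state is a dict: "clock": time; "joint_pos": joint angles; "qvel": joint speeds; "tau": joint torques, N m; "tool_pos": TCP position; "orientation": TCP orientation; "force": force on the tool from outside, world axes, zero at the start; "moment": the same for the moment, N m; "opening": finger opening in m; "gripper_force": force on a finger pad.
Only numpy, scipy, OpenCV 4.12 (cv2) and the standard library are available. Lean on these libraries where they do the work, as an engineer would, in place of code of your own. Each camera call takes 0.05 s, during which the arm holds its last target. There are 200 camera calls.

## Working session

There is one attempt and no reset: what is moved stays moved. The work goes in short steps, Python scripts to look and compute and a shell command to move; the robot and the scene stay as the last step left them, time stands still between calls to the robot, and variables do not carry over. Pictures are saved under pics/ and viewed, at most 10 in all, crops included, and the job is handed in when it is done.

```bash
mkdir -p pics; ls; python3 - <<'E'
from plant import sensors, viewer, workorder, ctrl
import cv2,numpy as np
o=sensors.get_obs();print(o, ctrl.hold_point_z)
for n in("scene","top"):
    cv2.imwrite(f"pics/{n}0.png",viewer.snapshot(n)[:,:,::-1]);print(n,viewer.camera_params(n))
E
```

```text
pics
{'clock': 0.0, 'joint_pos': array([ 9.05885458e+01,  2.05908281e+01,  6.34178115e-01, -2.05279652e-02,
       -7.01355057e+01, -1.65078346e+01]), 'qvel': array([ 0.02809932, -0.02658131, -0.03456112,  0.00566327, -0.04703743,
       -0.01726308]), 'tau': array([ 2.65533549e-05, -5.82722855e+01,  2.93049735e+01,  6.99717119e+00,
        6.90073881e-03, -1.52175321e-04]), 'tool_pos': array([0.18500917, 0.64858997, 0.19313137]), 'orientation': array([ 1.79906159e+02, -7.68609445e-03, -1.59262734e+01]), 'force': array([-0.02300145, -0.42960146,  0.76178763]), 'moment': array([-0.03972445, -0.04017587, -0.0420307 ]), 'gripper_force': 0.0, 'opening': 0.08784673270613495} 0.0188
scene {'fx': 508.1595152866919, 'fy': 508.1595152866919, 'cx': 327.723835097596, 'cy': 241.71977208742112, 'extrinsics': array([[ 0.83254183,  0.55379841, -0.01346927, -0.53627157],
       [-0.46258689,  0.7083868 ,  0.53310553,  0.18273978],
       [ 0.30477444, -0.43760194,  0.84594153, -1.23929008],
       [ 0.        ,  0.        ,  0.        ,  1.        ]])}
top {'fx': 556.6268923091405, 'fy': 556.6268923091405, 'cx': 321.842034467345, 'cy': 240.42656831773016, 'extrinsics': array([[ 0.01324183, -0.99990378, -0.00413378,  0.07767758],
       [ 0.98995797,  0.012528  ,  0.14080579, -0.60196268],
       [-0.14074045, -0.0059568 ,  0.99002861, -0.90166418],
       [ 0.        ,  0.        ,  0.        ,  1.        ]])}
```

View pics/scene0.png

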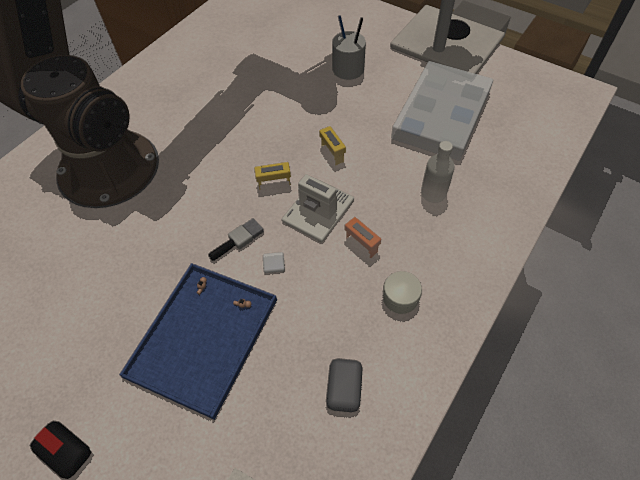

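View pics/top0.png

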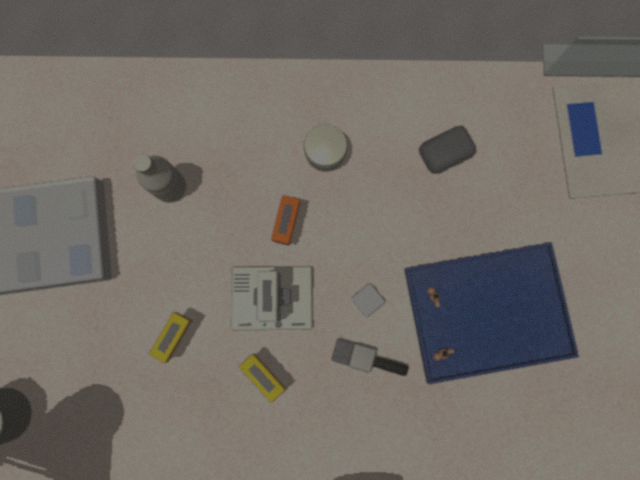

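Candidates: the white block on the station (top 267,296; scene 318,195), orange (top 286,220), and yellow (170,337 and 262,377). I choose the white one on the station and check it in a crop.

```bash
cat > h.py <<'E'
from plant import sensors, viewer, workorder, ctrl
import cv2,numpy as np
def ray(n,u,v,z):
    p=viewer.camera_params(n);E=np.array(p['extrinsics']);R,t=E[:3,:3],E[:3,3]
    c=-R.T@t;d=R.T@np.array([(u-p['cx'])/p['fx'],-(v-p['cy'])/p['fy'],-1]);return c+d*(z-c[2])/d[2]
def proj(n,P):
    p=viewer.camera_params(n);E=np.array(p['extrinsics']);q=E[:3,:3]@np.array(P)+E[:3,3]
    return np.array([p['cx']+p['fx']*q[0]/-q[2],p['cy']-p['fy']*q[1]/-q[2]])
def crop(n,x,y,w,h,k):
    return cv2.resize(viewer.snapshot(n)[y:y+h,x:x+w,::-1],None,fx=k,fy=k,interpolation=cv2.INTER_CUBIC)
E
python3 - <<'E'
from h import *
a=crop("top",222,250,100,100,4);b=crop("scene",270,160,100,100,4)
cv2.imwrite("pics/c1.png",np.hstack([a,b]))
E
```

```text
(no output)
```

View pics/c1.png

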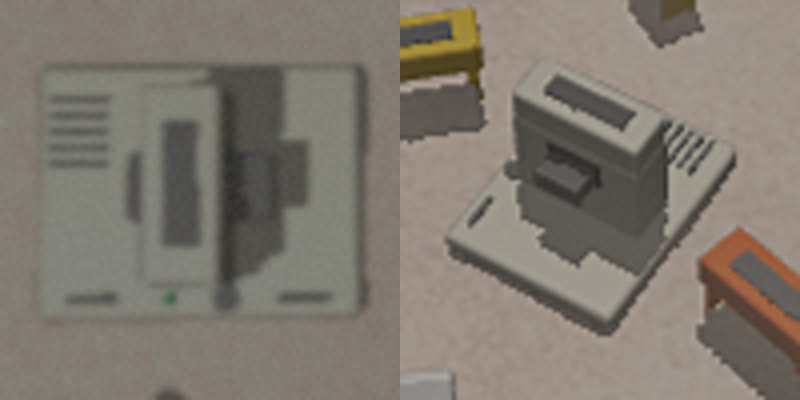

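The crop shows the white cover on the station. In the top view, with crop pixels ÷4 + (222,250), the plate corners are (42,65), (362,65), (362,318) and (40,318). The cover top spans u 142–218 and v 85–284. The tab outer faces are at u≈127 and u≈275.

```bash
python3 - <<'E'
from h import *
T=lambda u,v,z:ray("top",222+u/4,250+v/4,z)
S=lambda u,v,z:ray("scene",270+(u-400)/4,160+v/4,z)
c=[T(42,65,.014),T(362,65,.014),T(362,318,.014),T(40,318,.014)];print("plate",np.round(c,4),np.mean(c,0))
d=[T(143,85,.092),T(218,85,.092),T(218,285,.092),T(141,284,.092)];print("cover",np.round(d,4),np.mean(d,0))
print("tabs",T(127,187,.062),T(275,187,.055),T(275,187,.062))
print("scene tab outer top edge",S(535,178,.062),S(580,198,.062),"bottom",S(535,187,.048),S(580,206,.048))
e=[S(540,58,.092),S(668,122,.092),S(645,157,.092),S(513,92,.092)];print("cov scene",np.round(e,4),np.mean(e,0))
f=[(448,240),(608,325),(735,155)];print("plate sc",[np.round(S(*q,.014),4) for q in f])
# tray, from top image, rim z=.02
t=[ray("top",*q,.02) for q in((405,268),(551,243),(577,355),(428,382))];print("tray",np.round(t,4),np.mean(t,0))
print("battery",ray("top",369,299,.012),"brush",ray("top",372,357,.015), "aids",ray("top",434,297,.015),ray("top",444,354,.015),"orange",ray("top",286,220,.05),"yel",ray("top",262,377,.05),ray("top",171,337,.05))
E
```

```text
plate [[0.5577 0.2404 0.014 ]
 [0.5595 0.1013 0.014 ]
 [0.451  0.0996 0.014 ]
 [0.4491 0.2373 0.014 ]] [0.50430672 0.16962869 0.014     ]
cover [[0.5429 0.1868 0.092 ]
 [0.5433 0.1568 0.092 ]
 [0.4644 0.1549 0.092 ]
 [0.4644 0.1852 0.092 ]] [0.50376861 0.17093353 0.092     ]
tabs [0.50352286 0.19571087 0.062     ] [0.50459363 0.13548049 0.055     ] [0.50431594 0.1350584  0.062     ]
scene tab outer top edge [0.49539753 0.13195042 0.062     ] [0.52318248 0.13423598 0.062     ] bottom [0.49232953 0.13501916 0.048     ] [0.52007445 0.13791674 0.048     ]
cov scene [[0.4655 0.182  0.092 ]
 [0.5474 0.1832 0.092 ]
 [0.5499 0.1573 0.092 ]
 [0.4668 0.155  0.092 ]] [0.50738769 0.16935203 0.092     ]
plate sc [array([0.4569, 0.0981, 0.014 ]), array([0.5627, 0.1004, 0.014 ]), array([0.5593, 0.2352, 0.014 ])]
tray [[ 0.5579 -0.0584  0.02  ]
 [ 0.6047 -0.3118  0.02  ]
 [ 0.4146 -0.347   0.02  ]
 [ 0.3667 -0.0955  0.02  ]] [ 0.48597208 -0.20316879  0.02      ]
battery [0.50419945 0.00290806 0.012     ] brush [ 0.40626031 -0.00206745  0.015     ] aids [ 0.50897575 -0.10864777  0.015     ] [ 0.41290166 -0.12414097  0.015     ] orange [0.63403184 0.14655488 0.05      ] yel [0.37415769 0.17983379 0.05      ] [0.4363077  0.33138608 0.05      ]
```

```bash
cat >> h.py <<'E'
from scipy.spatial.transform import Rotation as Ro
def go(x,y,z,yaw):
    o=sensors.get_obs();r=Ro.from_euler('xyz',o['orientation'],degrees=True)
    d=r.inv().apply(np.array([x,y,z])-o['tool_pos']);w=(r.inv()*Ro.from_euler('xyz',[180,0,yaw],degrees=True)).as_rotvec(degrees=True)
    print("shift",np.round(d,4),"turn",np.round(w,2))
E
python3 -c "
from h import *
go(.504,.1655,.18,1.1)"
```

```text
shift [0.4393 0.3772 0.0139] turn [  0.06   0.   -17.02]
```

```bash
R='[1,[0.439,0.377,0.014],[0.06,0,-17.0]]'; python3 -m pendant '[[1,[0.22,0.19,0.007],[0,0,-8]],[1,[0.22,0.19,0.007],[0,0,-8]],[1,[0.22,0.19,0.007],[0,0,-8]],[1,[0.22,0.19,0.007],[0,0,-8]],[1,[0.439,0.377,0.014],[0.06,0,-17]],[1,[0.439,0.377,0.014],[0.06,0,-17]],[1,[0.439,0.377,0.014],[0.06,0,-17]],[1,[0.439,0.377,0.014],[0.06,0,-17]],[1,[0.439,0.377,0.014],[0.06,0,-17]],[1,[0.439,0.377,0.014],[0.06,0,-17]]]'; python3 -c "
from h import *
go(.504,.1655,.13,1.1)"
```

```text
clock: 1.03
tool_pos: [0.415, 0.2995, 0.1842]
orientation: [-179.9, -0.0, 1.1]
force: [0.7, 0.9, 0.6]
opening: 0.0877
gripper_force: 0.0
shift [0.0863 0.1358 0.054 ] turn [-0.09 -0.03  0.01]
```

```bash
python3 -m pendant '[[1,[0.086,0.136,0.03],[0,0,0]],[1,[0.086,0.136,0.03],[0,0,0]],[1,[0.086,0.136,0.03],[0,0,0]],[1,[0.086,0.136,0.03],[0,0,0]],[1,[0.086,0.136,0.03],[0,0,0]],[1,[0.086,0.136,0.03],[0,0,0]],[1,[0.086,0.136,0.03],[0,0,0]]]'; python3 - <<'E'
from h import *
go(.504,.1655,.042,1.1)
a=crop("top",222,250,100,100,4);b=crop("scene",270,130,100,100,4)
cv2.imwrite("pics/c2.png",np.hstack([a,b]))
E
```

```text
clock: 1.62
tool_pos: [0.5031, 0.1668, 0.1538]
orientation: [-179.9, 0.0, 1.0]
force: [-0.2, -0.4, 0.1]
opening: 0.0878
gripper_force: 0.0
shift [0.0009 0.0014 0.1118] turn [-0.06  0.   -0.09]
```

View pics/c2.png

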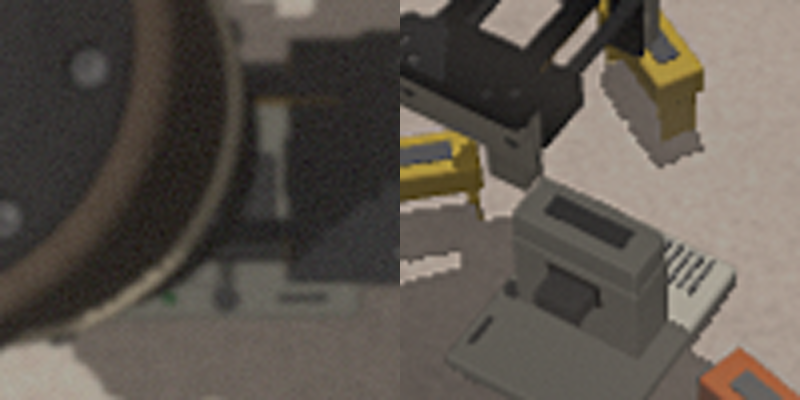

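The scene view shows the finger beside the station (crop ≈515,170) and the top view is blocked by the wrist. I descend slowly around the cover.

```bash
python3 -m pendant '[[1,[0.001,0.001,0.015],[0,0,0]],[1,[0.001,0.001,0.03],[0,0,0]],[1,[0.001,0.001,0.045],[0,0,0]],[1,[0.001,0.001,0.06],[0,0,0]],[1,[0.001,0.001,0.07],[0,0,0]],[1,[0.001,0.001,0.08],[0,0,0]],[1,[0.001,0.001,0.09],[0,0,0]],[1,[0.001,0.001,0.1],[0,0,0]],[1,[0.001,0.001,0.112],[0,0,0]],[1,[0.001,0.001,0.112],[0,0,0]]]'; python3 -c "
from h import *
go(.504,.1655,.042,1.1)"
```

```text
clock: 2.55
tool_pos: [0.5028, 0.1656, 0.0397]
orientation: [180.0, 0.1, 1.1]
force: [-0.8, -0.8, -1.2]
opening: 0.0876
gripper_force: 0.0
shift [ 0.0012  0.0001 -0.0023] turn [ 0.03  0.15 -0.03]
```

```bash
python3 -m pendant '[[0.6,[0,0,0],[0,0,0]],[0.41,[0,0,0],[0,0,0]],[0.41,[0,0,0],[0,0,0]],[0.41,[0,0,0],[0,0,0]],[0.41,[0,0,0],[0,0,0]]]'; python3 -m pendant '[[0.38,[0,0,0],[0,0,0]],[0.36,[0,0,0],[0,0,0]],[0.34,[0,0,0],[0,0,0]],[0.34,[0,0,0],[0,0,0]],[0.34,[0,0,0],[0,0,0]]]'; python3 -c "
from h import *
o=sensors.get_obs();print(o['force'],o['gripper_force'],o['tool_pos'])"
```

```text
clock: 2.97
tool_pos: [0.5044, 0.1664, 0.0424]
orientation: [-179.9, -0.1, 1.1]
force: [-0.0, -0.7, -0.6]
opening: 0.0635
gripper_force: 0.0
clock: 3.38
tool_pos: [0.5041, 0.1662, 0.0419]
orientation: [-179.9, -0.0, 1.1]
force: [-0.3, 0.9, -0.5]
opening: 0.0586
gripper_force: 0.0
[-0.25671049  0.92436604 -0.49364459] 0.0 [0.50405221 0.16618841 0.04188169]
```

```bash
python3 -m pendant '[[0.32,[0,0,0],[0,0,0]],[0.30,[0,0,0],[0,0,0]],[0.30,[0,0,0],[0,0,0]],[0.30,[0,0,0],[0,0,0]]]'; python3 -m pendant '[[0.28,[0,0,0],[0,0,0]],[0.26,[0,0,0],[0,0,0]],[0.26,[0,0,0],[0,0,0]],[0.26,[0,0,0],[0,0,0]]]'
```

```text
clock: 3.72
tool_pos: [0.5041, 0.1662, 0.0419]
orientation: [-179.9, -0.0, 1.1]
force: [1.3, 0.5, -0.2]
opening: 0.0572
gripper_force: 0.0
clock: 4.05
tool_pos: [0.504, 0.1662, 0.0419]
orientation: [-179.9, -0.0, 1.1]
force: [0.2, -0.4, 0.0]
opening: 0.0549
gripper_force: 0.0
```

```bash
python3 - <<'E'
from h import *
print(sensors.get_obs()['gripper_force'],sensors.get_obs()['force'])
a=crop("top",222,250,100,100,4);b=crop("scene",270,150,100,100,4)
cv2.imwrite("pics/c3.png",np.hstack([a,b]))
E
```

```text
0.0 [ 1.91020916e-01 -4.17803010e-01  1.81443563e-04]
```

View pics/c3.png

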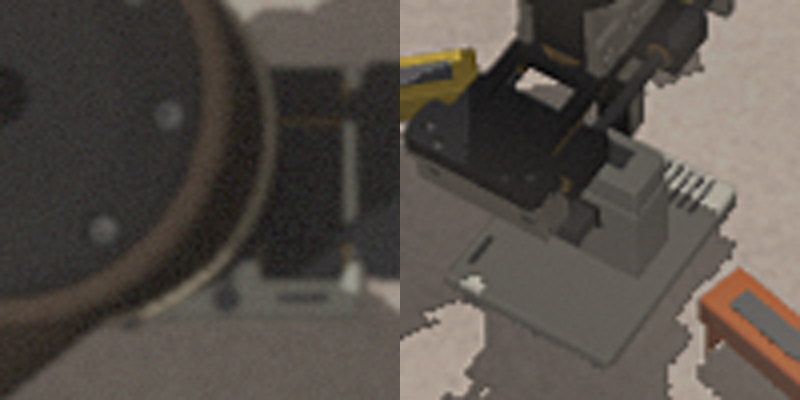

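The finger covers the tab, at about (580,220) in the right crop. I continue in small steps and watch the force.

```bash
python3 -m pendant '[[0.24,[0,0,0],[0,0,0]],[0.22,[0,0,0],[0,0,0]],[0.22,[0,0,0],[0,0,0]],[0.22,[0,0,0],[0,0,0]],[0.22,[0,0,0],[0,0,0]]]'; python3 -m pendant '[[0.2,[0,0,0],[0,0,0]],[0.18,[0,0,0],[0,0,0]],[0.18,[0,0,0],[0,0,0]],[0.18,[0,0,0],[0,0,0]],[0.18,[0,0,0],[0,0,0]]]';
```

```text
clock: 4.57
tool_pos: [0.504, 0.1662, 0.0419]
orientation: [-179.9, -0.0, 1.1]
force: [1.0, 0.3, 0.0]
opening: 0.0532
gripper_force: 0.0
clock: 4.98
tool_pos: [0.5041, 0.1662, 0.0419]
orientation: [-179.9, -0.0, 1.1]
force: [0.3, 0.6, 0.0]
opening: 0.0518
gripper_force: 0.0
```

```bash
python3 - <<'E'
from h import *
for x in (.4945,.5135):
  for z in (.042,.070):
    for y in (.1662-.026,.1662-.026-.021): print(x,z,y,(proj("scene",[x,y,z])-[290,170])*8)
b=crop("scene",290,170,80,70,8)
cv2.imwrite("pics/c4.png",b)
E
```

```text
0.4945 0.042 0.1402 [128.50300148 297.62024328]
0.4945 0.042 0.11919999999999999 [ 84.28462901 350.04272256]
0.4945 0.07 0.1402 [123.33416147 235.9882902 ]
0.4945 0.07 0.11919999999999999 [ 78.10344826 289.03518604]
0.5135 0.042 0.1402 [185.60355047 328.40768852]
0.5135 0.042 0.11919999999999999 [141.62955898 381.36362055]
0.5135 0.07 0.1402 [181.65375687 267.1189387 ]
0.5135 0.07 0.11919999999999999 [136.67777003 320.71732641]
```

View pics/c4.png

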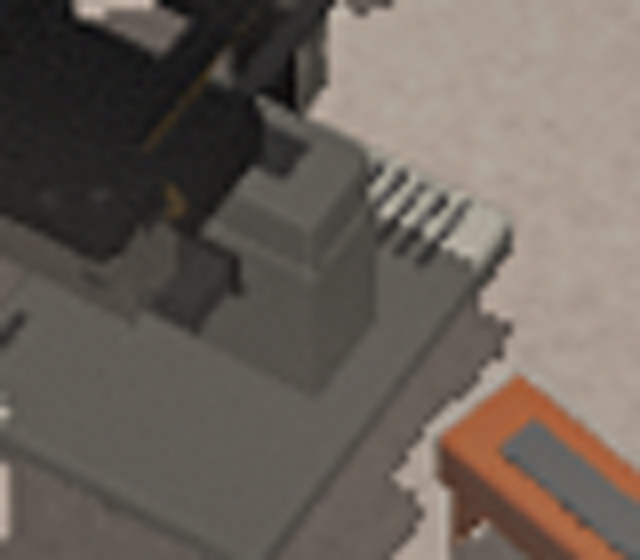

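```bash
python3 - <<'E'
from h import *
print("c2 seen ~(300.5,177.5)")
for y in (.1668-.044,.1668-.065):
  for x in (.4935,.5125):
    for z in (.154,.18): print(x,y,z,proj("scene",[x,y,z]), (proj("scene",[x,y,z])-[270,130])*4+[400,0])
for z in (.042,.05,.06,.07): print(z, ray("scene",290+137/8,170+322/8,z))
E
```

```text
c2 seen ~(300.5,177.5)
0.4935 0.1228 0.154 [297.86713077 179.70672422] [511.46852309 198.82689687]
0.4935 0.1228 0.18 [297.02435899 171.2174052 ] [508.09743596 164.8696208 ]
0.5125 0.1228 0.154 [305.68122927 183.78716492] [542.72491708 215.1486597 ]
0.5125 0.1228 0.18 [305.00806277 175.33907031] [540.03225107 181.35628124]
0.4935 0.1018 0.154 [291.70244239 186.67429493] [486.80976955 226.69717973]
0.4935 0.1018 0.18 [290.7135848  178.26165467] [482.8543392  193.04661868]
0.5125 0.1018 0.154 [299.55274706 190.83278622] [518.21098824 243.33114487]
0.5125 0.1018 0.18 [298.73504186 182.46397402] [514.94016744 209.8558961 ]
0.042 [0.5011552  0.13472484 0.042     ]
0.05 [0.50477094 0.13020457 0.05      ]
0.06 [0.50929062 0.12455423 0.06      ]
0.07 [0.5138103 0.1189039 0.07     ]
```

```bash
python3 - <<'E'
from h import *
for y in (.07,.1662-.039):
  for x in (.543,.465,.504+.0965,.504-.0965):
    print(x,y,(proj("scene",[x,y,.108])-[290,170])*8)
o=sensors.get_obs();print(o['joint_pos'],o['tool_pos'],o['opening'])
b=crop("scene",260,100,100,150,4)
a=cv2.imread("pics/scene0.png")[100:250,260:360];a=cv2.resize(a,None,fx=4,fy=4,interpolation=cv2.INTER_CUBIC)
b=np.clip(b*1.6,0,255).astype('uint8')
cv2.imwrite("pics/c5.png",np.hstack([a,b]))
E
```

```text
0.543 0.07 [113.62819103 418.39090284]
0.465 0.07 [-136.6696284   280.48256762]
0.6005 0.07 [305.79659971 524.2712712 ]
0.4075 0.07 [-313.95706093  182.80127447]
0.543 0.12719999999999998 [242.21585833 263.45873903]
0.465 0.12719999999999998 [ -5.06057394 132.26974072]
0.6005 0.12719999999999998 [431.87911234 364.08188408]
0.4075 0.12719999999999998 [-180.37350837   39.25995387]
[ 39.40044704  15.84013932 -28.67495494  -0.05511315 -45.44377068
  51.7241893 ] [0.50402744 0.16617233 0.04185446] 0.05225619717989107
```

View pics/c5.png

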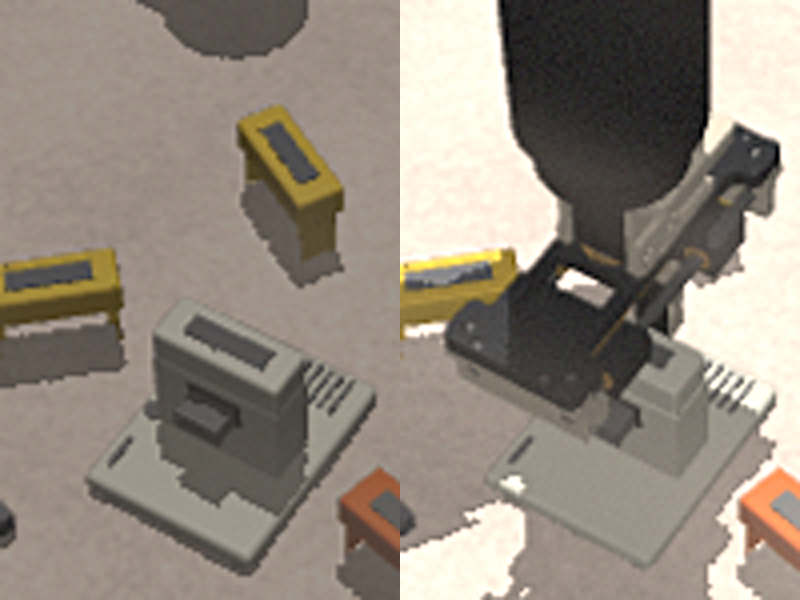

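```bash
python3 - <<'E'
from h import *
a=cv2.imread("pics/scene0.png",0).astype(float);b=cv2.cvtColor(viewer.snapshot("scene"),cv2.COLOR_RGB2GRAY).astype(float)
for u in (330,333,335): 
    print(u);print(a[180:225,u].astype(int).tolist());print(b[180:225,u].astype(int).tolist())
for z in(.092,.1):print(z,[np.round(proj("scene",Ro.from_euler('z',1.1,degrees=True).apply([sx*.04,sy*.016,z])+[.505,.1705,0]),1).tolist() for sx,sy in((1,1),(1,-1),(-1,-1))])
E
```

```text
330
[151, 151, 150, 150, 152, 125, 148, 154, 154, 154, 152, 152, 153, 156, 158, 148, 124, 87, 69, 66, 67, 72, 77, 74, 72, 72, 74, 73, 73, 73, 75, 76, 76, 77, 77, 78, 76, 77, 81, 88, 91, 92, 92, 94, 93]
[73, 149, 166, 166, 171, 129, 91, 90, 91, 93, 92, 92, 92, 93, 95, 96, 91, 79, 73, 72, 70, 76, 82, 79, 77, 74, 74, 75, 76, 77, 76, 78, 77, 77, 77, 78, 77, 77, 82, 92, 95, 95, 95, 95, 95]
333
[147, 147, 144, 145, 148, 148, 135, 134, 149, 154, 156, 147, 126, 91, 65, 63, 67, 66, 78, 77, 71, 70, 70, 71, 71, 73, 72, 73, 73, 75, 75, 76, 74, 75, 79, 90, 93, 93, 90, 92, 91, 93, 91, 89, 118]
[159, 160, 156, 156, 160, 163, 153, 103, 88, 91, 93, 93, 91, 81, 73, 71, 71, 68, 83, 84, 76, 72, 74, 74, 75, 75, 74, 76, 75, 77, 77, 76, 77, 78, 83, 92, 96, 97, 96, 96, 95, 95, 98, 96, 97]
335
[151, 151, 151, 149, 148, 147, 146, 134, 140, 136, 99, 72, 59, 59, 57, 67, 74, 70, 69, 69, 68, 68, 67, 68, 69, 68, 70, 69, 71, 71, 69, 72, 82, 87, 87, 86, 85, 85, 86, 87, 88, 124, 110, 89, 74]
[165, 163, 163, 161, 159, 160, 161, 151, 118, 90, 78, 70, 67, 63, 65, 76, 81, 75, 73, 72, 73, 74, 73, 73, 75, 75, 77, 75, 76, 77, 72, 78, 91, 96, 95, 96, 97, 94, 97, 96, 95, 98, 93, 84, 79]
0.092 [[337.0, 188.7], [328.9, 198.9], [297.3, 183.1]]
0.1 [[337.0, 186.3], [328.9, 196.6], [297.1, 180.7]]
```

```bash
python3 - <<'E'
from h import *
a=cv2.imread("pics/scene0.png");b=viewer.snapshot("scene")[:,:,::-1]
f=lambda i:np.clip(cv2.resize(i[185:228,288:328],None,fx=10,fy=10,interpolation=cv2.INTER_CUBIC)*1.9,0,255).astype('uint8')
cv2.imwrite("pics/c6.png",np.hstack([f(a),f(b)]))
E
python3 -m pendant '[[0.27,[0,0,0],[0,0,0]],[0.27,[0,0,0],[0,0,0]],[0.27,[0,0.001,0],[0,0,0]],[0.27,[0,0.002,0],[0,0,0]],[0.27,[0,0.002,0],[0,0,0]],[0.27,[0,0.002,0],[0,0,0]]]'
```

```text
clock: 5.68
tool_pos: [0.5041, 0.1641, 0.0419]
orientation: [-179.9, -0.0, 1.1]
force: [0.4, 0.0, 0.3]
opening: 0.0555
gripper_force: 0.0
```

View pics/c6.png

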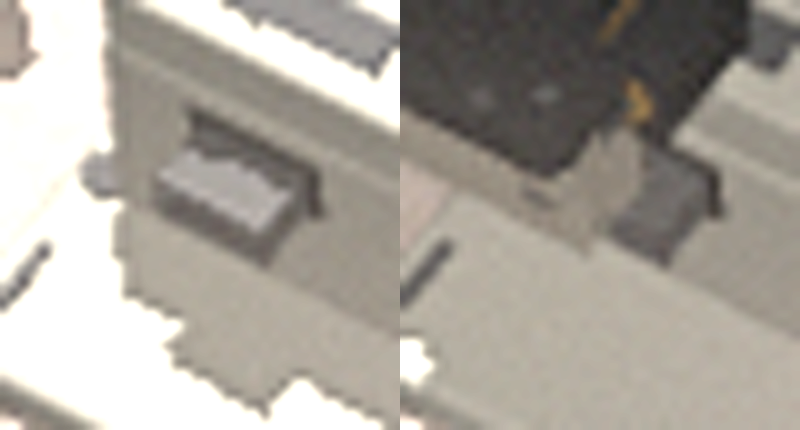

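The two crops show the tab unchanged (corner at 265,265 in both). The fingertip corner is at scene px (307,210.5), which puts it at z≈0.07, so the real fingertips are about 28 mm above the reported TCP and passed over the tabs. I open, recentre and go lower, watching the force.

```bash
python3 -m pendant '[[0.8,[0,-0.002,0],[0,0,0]],[0.8,[0,-0.002,0],[0,0,0]],[0.8,[0,-0.002,0],[0,0,0]],[0.8,[0,-0.002,0.005],[0,0,0]],[0.8,[0,-0.002,0.01],[0,0,0]],[0.8,[0,-0.002,0.015],[0,0,0]],[0.8,[0,-0.002,0.018],[0,0,0]],[0.8,[0,-0.002,0.021],[0,0,0]],[0.8,[0,-0.002,0.024],[0,0,0]],[0.8,[0,-0.002,0.024],[0,0,0]]]'; python3 -m pendant '[[0.5,[0,0,0],[0,0,0]],[0.41,[0,0,0],[0,0,0]],[0.38,[0,0,0],[0,0,0]],[0.35,[0,0,0],[0,0,0]],[0.35,[0,0,0],[0,0,0]],[0.35,[0,0,0],[0,0,0]]]'
```

```text
clock: 6.52
tool_pos: [0.5037, 0.1659, 0.0171]
orientation: [-180.0, 0.0, 1.1]
force: [-1.8, 0.1, 1.1]
opening: 0.0787
gripper_force: 0.0
clock: 7.02
tool_pos: [0.5041, 0.1662, 0.0181]
orientation: [-179.9, -0.0, 1.1]
force: [-0.6, -0.2, 1.1]
opening: 0.0595
gripper_force: 3.7
```

```bash
for i in 1; do python3 -m pendant '[[0.33,[0,0,0],[0,0,0]],[0.31,[0,0,0],[0,0,0]],[0.31,[0,0,0],[0,0,0]],[0.31,[0,0,0],[0,0,0]],[0.31,[0,0,0],[0,0,0]]]'; python3 -m pendant '[[0.29,[0,0,0],[0,0,0]],[0.27,[0,0,0],[0,0,0]],[0.27,[0,0,0],[0,0,0]],[0.27,[0,0,0],[0,0,0]],[0.27,[0,0,0],[0,0,0]]]'; done
```

```text
clock: 7.43
tool_pos: [0.5042, 0.1663, 0.018]
orientation: [-179.9, -0.0, 1.1]
force: [-0.1, 0.0, 2.8]
opening: 0.0573
gripper_force: 5.7
clock: 7.85
tool_pos: [0.5042, 0.1663, 0.018]
orientation: [-179.9, -0.0, 1.1]
force: [-1.1, -0.0, 4.1]
opening: 0.0557
gripper_force: 7.7
```

```bash
python3 -m pendant '[[0.25,[0,0,0],[0,0,0]],[0.23,[0,0,0],[0,0,0]],[0.21,[0,0,0],[0,0,0]],[0.21,[0,0,0],[0,0,0]],[0.21,[0,0,0],[0,0,0]]]'; python3 -m pendant '[[0.2,[0,0,0],[0,0,0]],[0.19,[0,0,0],[0,0,0]],[0.18,[0,0,0],[0,0,0]],[0.18,[0,0,0],[0,0,0]],[0.18,[0,0,0],[0,0,0]]]'
```

```text
clock: 8.27
tool_pos: [0.5041, 0.1663, 0.018]
orientation: [-179.9, -0.0, 1.1]
force: [-1.2, -0.4, 4.4]
opening: 0.0536
gripper_force: 9.4
clock: 8.68
tool_pos: [0.5041, 0.1662, 0.0179]
orientation: [-179.9, -0.0, 1.1]
force: [-1.6, 0.2, 5.2]
opening: 0.0518
gripper_force: 10.6
```

```bash
python3 -m pendant '[[0.17,[0,0,0],[0,0,0]],[0.16,[0,0,0],[0,0,0]],[0.155,[0,0,0],[0,0,0]],[0.155,[0,0,0],[0,0,0]],[0.155,[0,0,0],[0,0,0]]]'; python3 - <<'E'
from h import *
a=cv2.imread("pics/scene0.png",0).astype(float);b=cv2.cvtColor(viewer.snapshot("scene"),cv2.COLOR_RGB2GRAY).astype(float)
for u in (330,333): 
    print(u);print(a[180:225,u].astype(int).tolist());print(b[180:225,u].astype(int).tolist())
E
```

```text
clock: 9.1
tool_pos: [0.5042, 0.1662, 0.018]
orientation: [-179.9, -0.0, 1.1]
force: [0.2, 0.4, 5.5]
opening: 0.0509
gripper_force: 11.7
330
[151, 151, 150, 150, 152, 125, 148, 154, 154, 154, 152, 152, 153, 156, 158, 148, 124, 87, 69, 66, 67, 72, 77, 74, 72, 72, 74, 73, 73, 73, 75, 76, 76, 77, 77, 78, 76, 77, 81, 88, 91, 92, 92, 94, 93]
[73, 78, 79, 81, 88, 92, 92, 92, 92, 90, 92, 94, 92, 93, 90, 78, 71, 73, 73, 68, 70, 85, 90, 85, 78, 73, 74, 74, 75, 76, 77, 76, 76, 78, 78, 78, 76, 74, 83, 93, 94, 95, 95, 97, 96]
333
[147, 147, 144, 145, 148, 148, 135, 134, 149, 154, 156, 147, 126, 91, 65, 63, 67, 66, 78, 77, 71, 70, 70, 71, 71, 73, 72, 73, 73, 75, 75, 76, 74, 75, 79, 90, 93, 93, 90, 92, 91, 93, 91, 89, 118]
[160, 160, 159, 159, 166, 113, 88, 92, 93, 92, 91, 77, 71, 73, 72, 70, 68, 78, 94, 85, 74, 72, 74, 74, 74, 75, 76, 75, 77, 76, 76, 78, 76, 74, 81, 93, 95, 96, 95, 95, 95, 96, 96, 96, 95]
```

The cover edge rose about 2 px, which matches the 8 mm pop. I release the tabs, rise 29 mm, and shift to the cover's middle (world +y 4.5 mm).

```bash
python3 -m pendant '[[0.4,[0,0,0],[0,0,0]],[0.7,[0,0,0],[0,0,0]],[0.7,[0,0,0],[0,0,0]],[0.7,[0,0,0],[0,0,0]],[0.7,[0,0,-0.01],[0,0,0]],[0.7,[0,-0.002,-0.02],[0,0,0]],[0.7,[0,-0.0045,-0.029],[0,0,0]],[0.7,[0,-0.0045,-0.029],[0,0,0]],[0.7,[0,-0.0045,-0.029],[0,0,0]]]'; python3 -m pendant '[[0.3,[0,0,0],[0,0,0]],[0.1,[0,0,0],[0,0,0]],[-0.1,[0,0,0],[0,0,0]],[-0.15,[0,0,0],[0,0,0]],[-0.18,[0,0,0],[0,0,0]],[-0.18,[0,0,0],[0,0,0]],[-0.18,[0,0,0],[0,0,0]]]';python3 - <<'E'
from h import *
f=lambda i:np.clip(cv2.resize(i[175:228,288:348],None,fx=10,fy=10,interpolation=cv2.INTER_CUBIC)*1.9,0,255).astype('uint8')
cv2.imwrite("pics/c7.png",f(viewer.snapshot("scene")[:,:,::-1]))
E
```

```text
clock: 9.9
tool_pos: [0.5045, 0.1714, 0.048]
orientation: [-179.9, -0.1, 1.1]
force: [-0.4, -0.3, 0.1]
opening: 0.0742
gripper_force: 0.0
clock: 10.48
tool_pos: [0.5039, 0.1706, 0.0468]
orientation: [-180.0, 0.0, 1.1]
force: [0.2, -0.5, -0.3]
opening: 0.0375
gripper_force: 0.0
```

View pics/c7.png

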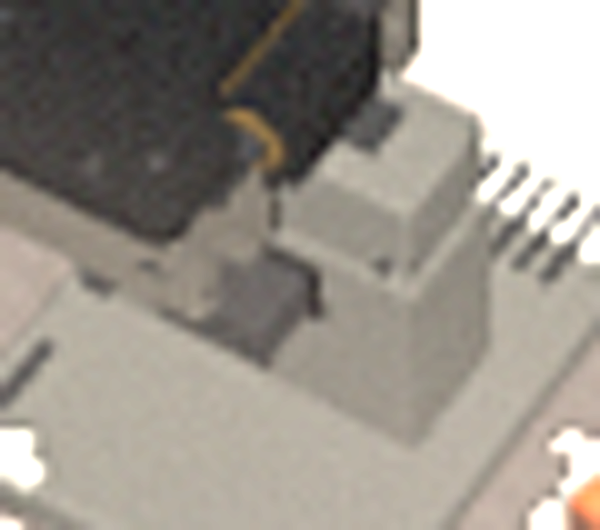

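The cover is up, with a rim gap visible around (380,265), and the finger straddles it. I close in small steps.

```bash
python3 -m pendant '[[-0.2,[0,0,0],[0,0,0]],[-0.22,[0,0,0],[0,0,0]],[-0.22,[0,0,0],[0,0,0]],[-0.22,[0,0,0],[0,0,0]]]'; python3 -m pendant '[[-0.23,[0,0,0],[0,0,0]],[-0.24,[0,0,0],[0,0,0]],[-0.25,[0,0,0],[0,0,0]],[-0.25,[0,0,0],[0,0,0]]]'; python3 -m pendant '[[-0.255,[0,0,0],[0,0,0]],[-0.26,[0,0,0],[0,0,0]],[-0.265,[0,0,0],[0,0,0]],[-0.265,[0,0,0],[0,0,0]]]'
```

```text
clock: 10.87
tool_pos: [0.5039, 0.1707, 0.0469]
orientation: [-179.9, -0.0, 1.1]
force: [-0.7, 0.2, 0.1]
opening: 0.0341
gripper_force: 0.0
clock: 11.2
tool_pos: [0.504, 0.1708, 0.0469]
orientation: [-179.9, -0.0, 1.1]
force: [-0.5, -0.2, 0.0]
opening: 0.0329
gripper_force: 0.3
clock: 11.53
tool_pos: [0.504, 0.1708, 0.0469]
orientation: [-179.9, -0.0, 1.1]
force: [-0.1, 1.0, 0.6]
opening: 0.0322
gripper_force: 0.4
```

Centred, with no significant side force. I grip moderately.

```bash
python3 -m pendant '[[-0.28,[0,0,0],[0,0,0]],[-0.3,[0,0,0],[0,0,0]],[-0.33,[0,0,0],[0,0,0]],[-0.33,[0,0,0],[0,0,0]],[-0.33,[0,0,0],[0,0,0]]]'
```

```text
clock: 11.95
tool_pos: [0.504, 0.1707, 0.0469]
orientation: [-179.9, -0.0, 1.1]
force: [0.7, 1.5, 0.1]
opening: 0.0315
gripper_force: 30.0
```

```bash
python3 -m pendant '[[-0.33,[0,0,-0.003],[0,0,0]],[-0.33,[0,0,-0.006],[0,0,0]],[-0.33,[0,0,-0.01],[0,0,0]],[-0.33,[0,0,-0.01],[0,0,0]]]';python3 -m pendant '[[-0.33,[0,0,-0.01],[0,0,0]],[-0.33,[0,0,-0.02],[0,0,0]],[-0.33,[0,0,-0.03],[0,0,0]],[-0.33,[0,0,-0.045],[0,0,0]],[-0.33,[0,0,-0.06],[0,0,0]],[-0.33,[0,0,-0.08],[0,0,0]],[-0.33,[0,0,-0.1],[0,0,0]],[-0.33,[0,0,-0.1],[0,0,0]],[-0.33,[0,0,-0.1],[0,0,0]]]'; python3 - <<'E'
from h import *
t=[ray("top",*q,.02) for q in((405,268),(551,243),(577,355),(428,382))]
c=np.mean(t,0);y=np.array(t[0])+t[3]-t[1]-t[2];y=y[:2]/np.hypot(*y[:2]);yaw=np.degrees(np.arctan2(-y[0],y[1]));print(c,yaw)
T=c[:2]-.025*y;print(T);go(T[0],T[1],.157,yaw)
E
```

```text
clock: 12.28
tool_pos: [0.5043, 0.1708, 0.0578]
orientation: [-179.9, -0.1, 1.1]
force: [0.4, -0.2, -1.0]
opening: 0.0319
gripper_force: 30.0
clock: 13.03
tool_pos: [0.5046, 0.1711, 0.159]
orientation: [-179.8, -0.2, 1.1]
force: [-0.0, 0.5, -1.9]
opening: 0.0322
gripper_force: 30.0
[ 0.48597208 -0.20316879  0.02      ] 10.607715143602015
[ 0.49057418 -0.22774155]
shift [-0.0216  0.3986  0.0006] turn [-0.18 -0.19 -9.52]
```

```bash
python3 -m pendant '[[-0.33,[-0.001,0.02,0],[0,0,0]],[-0.33,[-0.003,0.05,0],[0,0,-1]],[-0.33,[-0.005,0.085,0],[0,0,-2]],[-0.33,[-0.007,0.12,0],[0,0,-3]],[-0.33,[-0.009,0.155,0],[0,0,-4]],[-0.33,[-0.011,0.19,0],[0,0,-5]],[-0.33,[-0.013,0.225,0],[0,0,-6]],[-0.33,[-0.015,0.26,0],[0,0,-7]],[-0.33,[-0.017,0.295,0],[0,0,-8]],[-0.33,[-0.018,0.325,0],[0,0,-9.5]]]'; python3 -m pendant '[[-0.33,[-0.001,0.02,0],[0,0,0]],[-0.33,[-0.002,0.04,0],[0,0,0]],[-0.33,[-0.003,0.055,0],[0,0,0]],[-0.33,[-0.003,0.065,0],[0,0,0]],[-0.33,[-0.003,0.073,0],[0,0,0]],[-0.33,[-0.003,0.073,0],[0,0,0]],[-0.33,[-0.003,0.073,0],[0,0,0]]]'; python3 -c "
from h import *
go(.4906,-.2277,.0069+.003,10.6)"
```

```text
clock: 13.87
tool_pos: [0.4909, -0.1567, 0.1561]
orientation: [-179.9, 0.0, 10.6]
force: [0.9, -0.1, -1.7]
opening: 0.0315
gripper_force: 30.0
clock: 14.45
tool_pos: [0.5023, -0.2269, 0.1561]
orientation: [-179.9, 0.0, 10.6]
force: [-0.1, -0.6, -0.1]
opening: 0.0317
gripper_force: 30.0
shift [-0.0116 -0.0011  0.1462] turn [-0.08  0.02 -0.05]
```

```bash
python3 -m pendant '[[-0.33,[-0.005,0,0.015],[0,0,0]],[-0.33,[-0.011,0,0.035],[0,0,0]],[-0.33,[-0.011,0,0.055],[0,0,0]],[-0.33,[-0.011,0,0.075],[0,0,0]],[-0.33,[-0.011,0,0.095],[0,0,0]],[-0.33,[-0.011,0,0.115],[0,0,0]],[-0.33,[-0.011,0,0.13],[0,0,0]],[-0.33,[-0.011,0,0.14],[0,0,0]],[-0.33,[-0.011,0,0.14],[0,0,0]],[-0.33,[-0.011,0,0.14],[0,0,0]]]'; python3 -m pendant '[[-0.33,[0,0,0.002],[0,0,0]],[-0.33,[0,0,0.004],[0,0,0]],[-0.33,[0,0,0.006],[0,0,0]],[-0.33,[0,0,0.007],[0,0,0]],[-0.33,[0,0,0.007],[0,0,0]],[-0.33,[0,0,0.007],[0,0,0]]]'
```

```text
clock: 15.28
tool_pos: [0.4918, -0.2285, 0.0165]
orientation: [-179.9, 0.0, 10.6]
force: [0.2, -0.2, -0.9]
opening: 0.0317
gripper_force: 30.0
clock: 15.78
tool_pos: [0.4918, -0.229, 0.0096]
orientation: [-179.9, -0.0, 10.6]
force: [-0.0, -0.8, -1.4]
opening: 0.0316
gripper_force: 30.0
```

```bash
python3 -m pendant '[[-0.33,[0,0,0.001],[0,0,0]],[-0.33,[0,0,0.002],[0,0,0]],[-0.33,[0,0,0.0025],[0,0,0]],[-0.33,[0,0,0.0025],[0,0,0]],[-0.33,[0,0,0.0025],[0,0,0]]]'; python3 -m pendant '[[-0.33,[0,0,0.0005],[0,0,0]],[-0.33,[0,0,0.001],[0,0,0]],[-0.33,[0,0,0.001],[0,0,0]],[-0.33,[0,0,0.001],[0,0,0]]]'
```

```text
clock: 16.2
tool_pos: [0.4917, -0.2289, 0.0069]
orientation: [-179.9, -0.0, 10.6]
force: [0.8, 0.8, -1.4]
opening: 0.0317
gripper_force: 30.0
clock: 16.53
tool_pos: [0.4918, -0.229, 0.0068]
orientation: [-180.0, -0.0, 10.6]
force: [-2.8, 1.4, 8.5]
opening: 0.0314
gripper_force: 30.0
```

Touchdown (8.5 N upward). I release and retreat straight up.

```bash
python3 -m pendant '[[-0.2,[0,0,0],[0,0,0]],[0,[0,0,0],[0,0,0]],[0.3,[0,0,0],[0,0,0]],[0.3,[0,0,0],[0,0,0]],[0.3,[0,0,0],[0,0,0]],[0.3,[0,0,-0.015],[0,0,0]],[0.3,[0,0,-0.04],[0,0,0]],[0.3,[0,0,-0.08],[0,0,0]],[0.3,[0,0,-0.12],[0,0,0]],[0.3,[0,0,-0.15],[0,0,0]]]'; python3 -m pendant '[[0.3,[0,-0.03,0],[0,0,0]],[0.3,[0,-0.07,0],[0,0,0]],[0.3,[0,-0.11,0],[0,0,0]],[0.3,[0,-0.15,0],[0,0,0]],[0.3,[0,-0.19,0],[0,0,0]],[0.3,[0,-0.22,0],[0,0,0]],[0.3,[0,-0.25,0],[0,0,0]],[0.3,[0,-0.25,0],[0,0,0]],[0.3,[0,-0.25,0],[0,0,0]]]'; python3 - <<'E'
from h import *
cv2.imwrite("pics/end.png",np.hstack([crop("top",390,230,200,160,2),crop("scene",100,220,200,160,2)]))
E
```

```text
clock: 17.37
tool_pos: [0.4923, -0.2294, 0.1591]
orientation: [180.0, -0.1, 10.6]
force: [0.5, 0.2, 0.5]
opening: 0.057
gripper_force: 0.0
clock: 18.12
tool_pos: [0.4456, 0.0181, 0.1564]
orientation: [-179.9, -0.0, 10.8]
force: [0.0, 0.1, -0.5]
opening: 0.0567
gripper_force: 0.0
```

View pics/end.png

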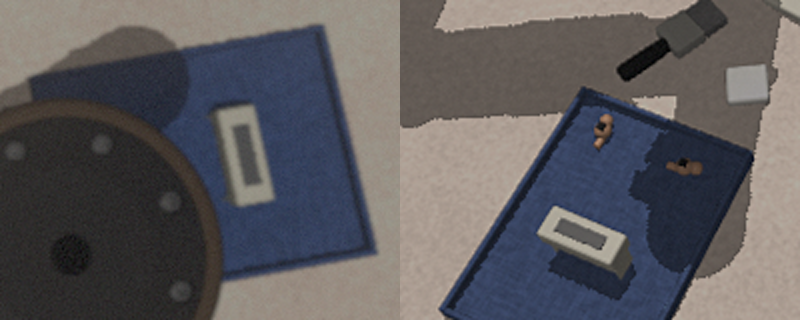

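The cover stands upright in the tray (top crop 243,155) and the aids look unmoved. I hand the job in.

```bash
python3 -c "
from plant import workorder
print(workorder.close_job())"
```

```text
the job is handed in; nothing more can be done
None
```

The cover was unclipped, lifted off and set upright on the tray floor, the arm is clear, and the job is handed in at about 18 s; the hand-in gave no verdict, but the last picture shows the cover standing and the hearing aids in place.

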